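Run the locked jig slide to its red stop

TASK

Set the jig slide for the next job: press the yellow lock button on top of the blue carriage and, keeping it held down all the way, push the carriage along its rail until it is fully up against the red end stop. Then let the button come back up so that the carriage locks there, and move clear. Do it with the fingertips, pick nothing up, and leave the pliers, the cutter and the jar where they are.

Things in the scene. Friction and masses are not known exactly. Their poses are not given: they have to be found in the camera images.
- rail: Aluminium rail unit fixed to the worktop, base plate 100 x 310 x 12 mm, overall about 50 mm high with two steel guide rods. Origin: centre of its underside, on the worktop. The carriage slides along its y axis; z is up. Under the carriage is a notched rack with a notch every 16 mm.
- carriage (a joint): Position of the blue carriage along the rail's y axis in m: 0 at the middle of the rail (where it starts, locked), -0.080 and +0.080 hard against the end stops. Slides with about 1.5 N of friction once unlocked.
- deck (a point): Middle of the blue carriage's deck, 48 mm above the worktop, under the button. Carriage: 92 mm across the rail, 84 mm along it. Two blue upright cheeks, 76 mm wide across the rail and 8 mm thick, stand at the two ends of the deck, inner faces 32 mm either side of the button's middle, tops 72 mm above the worktop; they may be pushed against. Axes as the rail's.
- lock_button (a joint): How far the lock button is pressed, in m: 0 up (locked when in a notch), 0.008 fully down. Spring: about 3 N to start it, 7.5 N fully down. The carriage is freed once it is down more than 5 mm; let go, it springs up into the next notch and locks the carriage (with up to 2 mm of play each way). There is a notch at each end position.
- button_top (a point): Middle of the top face of the yellow lock button, a flat ribbed pad 52 mm along the rail and 44 mm across, on the carriage between the two cheeks. 60 mm above the worktop when up, 52 mm when fully down. Travels with the carriage; axes as the rail's.
- stop_red: Red end stop, block 50 mm across the rail, 14 mm along it, with a black rubber bumper through it (18 mm long along the rail); its top is 58 mm above the worktop. Fixed at one end of the rail, 133 mm from the rail's middle, on the +y or the -y side. Origin: centre of its underside, 12 mm above the worktop.
- stop_grey: Grey end stop, the same as the red one, at the other end of the rail.
- pliers: Blue-handled pliers lying loose, 157 x 73 x 12 mm, on the robot's side of the rail. Origin: centre of the underside. Bystander.
- cutter: Yellow cutter lying loose, 165 x 24 x 16 mm, beyond the rail. Origin: centre of the underside. Bystander.
- jar: Small white-capped pill jar standing loose, 29 mm in diameter, 60 mm high, beyond the rail. Origin: centre of the underside. Bystander.

How it is judged (in metres and radians):
On the way, in this order (a step that is already met when the one before it is completed fails the run):
1. the lock button is pressed down with the carriage still at its starting notch (value of joint lock_button above 0.005 m and value of joint carriage between -0.012 and 0.012 m).
2. the carriage is up against the red stop with the button still held down (((y of stop_red in the frame of rail above 0 m and value of joint carriage above 0.0775 m) or (y of stop_red in the frame of rail below 0 m and value of joint carriage below -0.0775 m)) and value of joint lock_button above 0.004 m and contact force between the fingers and lock_button above 0.5 N), for 0.1 s.
At the end, for the whole second after the job is handed in: The carriage is within 2.5 mm of its end position at the red stop, at rest, and the lock button is up again (less than 1.5 mm down) (((y of stop_red in the frame of rail above 0 m and value of joint carriage above 0.0775 m) or (y of stop_red in the frame of rail below 0 m and value of joint carriage below -0.0775 m)) and value of joint lock_button below 0.0015 m and velocity of joint carriage between -0.005 and 0.005 m/s); the robot touches nothing.
It fails at once if the button was let up on the way (less than 2 mm down with the carriage more than 12 mm from its start and more than 8 mm from an end) (value of joint lock_button below 0.002 m and (value of joint carriage between 0.012 and 0.072 m or value of joint carriage between -0.072 and -0.012 m)).
It fails at once if the pliers, cutter or jar was moved by more than 12 mm or picked up (distance of any of pliers, cutter, jar from where it was at the start of the episode above 0.012 m).
It also fails if it takes over 38 s, if anything falls off the work surface, if the arm or the gripper's body presses on something with over 40 N, if the wrist force passes 120 N, or if a joint passes its speed limit or range.

ROBOT

A 6-joint arm with a two-finger parallel gripper is mounted at the origin on a cart in front of the work surface, level with it; the furniture and walls round the work are solid. World frame = base frame: x ahead of the robot, y to its left, z up, the work surface at z = 0. Lengths are in mm, angles in rad, forces in N, time in s.
With the tool pointing down it reaches from about 300 to 775 mm from the base axis. Payload 14.6 kg.
Tool frame: the origin (TCP) lies on the mounting face of the last link; the fingertips stand 199 mm ahead of it and the grasp point (between the pads) lies 180 mm ahead of it; z points along the fingers, y is the line along which they close (so a half turn about z gives the same grasp; the last joint's range is limited). The gripper opens to 94 mm and grips with 3 to 60 N. Pads are 16 mm wide; open, the fingers measure 119 mm over their backs; the gripper's body (75 mm by 177 mm) begins 78 mm behind the grasp point.
Start: joints at [1.088, 0.3, 1.521, -0, 1.321, -0.067], TCP at [222.154, 503.129, 404.646] pointing down, gripper open.
Joint ranges: [-3.03, 3.03], [-0.79, 2.21], [0.23, 2.52], [-1.04, 4.18], [0, 3.07], [-2.55, 2.55]. Speed limits (rad/s): [2.22, 2.22, 2.57, 3.14, 3.14, 3.14].

INTERFACE

Orientations are given as [roll, pitch, yaw] about the fixed x, y, z axes, in that order (R = Rz(yaw) Ry(pitch) Rx(roll)).
In Python, from cell import manip gives the robot as it stands. The module is installed in compiled form; this text tells all that it offers.
- The arm moves only by the shell command python3 -m creep 'ROWS' [FORCE]. ROWS is a JSON object of lists of equal length, an entry for each row: "slide": the shift along the world's x, y, z in cm, a list of three; "turn": the turn about the world's z in rad; "claw": the opening, from 0 (shut) to 1 (fully open). A call has 1 to 8 rows; each row shifts and turns the commanded pose from where the row before left it; what a row does not reach is not made up. A row lasts 1/8 s, in which the tool goes at most 62.5 mm and 10.7 degrees, less where a joint would pass 70% of its speed; a pose out of reach is approached as far as the arm can. A call with a gripper value outside its range is refused whole. The fingers move at their own pace and stop on an object; FORCE is the grip in N (left out, the last holds). Time passes only in rows, so rows that do not move let the fingers close. It gives the time, the measured TCP pose, the force, the opening and the grip force at its end, in the units of the state.
- manip.read_state(): the state, without advancing time (a new reading comes with each control period).
- manip.camera(name): name is "scene" or "top"; returns (picture, depth): 420x560x3 uint8, red, green, blue; 420x560 float32, mm along the optical axis (not along the pixel's ray), 0 where there is no reading.
- manip.calibration(name): a dict with "intrinsics" (3x3 intrinsics, pixels), "pose" (4x4, takes a point from camera to world coordinates). Camera axes: x right, y up, looking along -z (the intrinsics and any distortion apply to the point x, -y, -z); pixel columns grow to the right and rows downward; lengths in mm; the calibration is good to about 2 mm. A picture is of the moment at which its call begins. calibration takes no time and is no camera call.
- manip.sign_off(): hands the job in; it is judged then, once.
Trained networks look in the newest picture that a camera, given by its name, has taken for a name from the list of things; names that differ only in an ending like _2 or _b are one class to them, and where a whole thing is asked for, a point or a joint stands for the part that bears it (a point fixed in the world has none). Each returns a list of dicts, best first, with "score" (0 to 1); they miss things now and then, are a little off and sometimes report something else, mostly with a low value. They report only what shows in the picture. A call takes as long as a camera call.
- manip.cut_out(query, camera): "mask" (420x560 bool, what is visible of it) and "position" ([column, row] in pixels, amid what is visible of it).
The state is a dict: "clock": time; "joints": joint angles; "qd": joint speeds; "effort": joint torques, N m; "eef_pos": TCP position; "eef_rot": TCP orientation; "wrist_force": force on the tool from outside, world axes, zero at the start; "moment": the same for the moment, N m; "finger_gap": finger opening in mm; "finger_force": force on a finger pad.
Only numpy, scipy, OpenCV 4.12 (cv2) and the standard library are available. Lean on these libraries where they do the work, as an engineer would, in place of code of your own. Each camera call takes 0.05 s, during which the arm holds its last target. There are 200 camera calls.

## Working session

There is one attempt and no reset: what is moved stays moved. The work goes in short steps, Python scripts to look and compute and a shell command to move; the robot and the scene stay as the last step left them, time stands still between calls to the robot, and variables do not carry over. Pictures are saved under pics/ and viewed, at most 10 in all, crops included, and the job is handed in when it is done.

```bash
mkdir -p pics; cat > h.py <<'E'
import numpy as np, cv2
from cell import manip
def cloud(cam,d):
    c=manip.calibration(cam);K=np.array(c["intrinsics"]);T=np.array(c["pose"])
    v,u=np.mgrid[:420,:560]
    p=np.stack([(u-K[0,2])/K[0,0]*d,-(v-K[1,2])/K[1,1]*d,-d],-1)
    return p@T[:3,:3].T+T[:3,3]
E
python3 - <<'E'
from h import *
print(manip.calibration("top"))
for cam in ("top","scene"):
    im,d=manip.camera(cam); cv2.imwrite(f"pics/{cam}1.png",im[:,:,::-1]); P=cloud(cam,d)
    for q in ("lock_button","stop_red","stop_grey","carriage","rail","pliers","cutter","jar"):
        for r in manip.cut_out(q,cam)[:2]:
            m=r["mask"]&(d>0); pts=P[m]
            if len(pts)<5: continue
            (c,s,a)=cv2.minAreaRect(pts[:,:2].astype(np.float32))
            print(cam,q,round(r["score"],2),np.round(r["position"]),m.sum(),"med",np.round(np.median(pts,0)),"rect",np.round(c),np.round(s),round(a,1),"ztop",round(np.percentile(pts[:,2],95)))
print(manip.read_state())
E
```

```text
{'intrinsics': array([[454.52559194,   0.        , 278.65230989],
       [  0.        , 454.52559194, 208.0611088 ],
       [  0.        ,   0.        ,   1.        ]]), 'pose': array([[ 2.39378439e-02,  9.90784842e-01, -1.33313074e-01,
         4.38941416e+02],
       [-9.99693174e-01,  2.28742957e-02, -9.50389631e-03,
         5.76349032e+01],
       [-6.36687373e-03,  1.33499673e-01,  9.91028405e-01,
         9.13492592e+02],
       [ 0.00000000e+00,  0.00000000e+00,  0.00000000e+00,
         1.00000000e+00]])}
top lock_button 0.79 [260. 195.] 608 med [582. 102.  59.] rect [584. 101.] [51. 46.] 77.7 ztop 62
top lock_button 0.65 [260. 194.] 2093 med [580. 100.  50.] rect [588. 101.] [ 86. 103.] 77.6 ztop 71
top stop_red 0.58 [196. 179.] 319 med [606. 229.  55.] rect [608. 234.] [22. 52.] 80.6 ztop 59
top stop_grey 0.58 [329. 208.] 216 med [556. -28.  57.] rect [557. -28.] [17. 49.] 86.9 ztop 60
top carriage 0.85 [260. 194.] 2106 med [580. 102.  50.] rect [589. 104.] [ 91. 104.] 79.2 ztop 71
top rail 0.86 [263. 197.] 7248 med [579.  99.  29.] rect [586. 104.] [320. 106.] 79.1 ztop 6
[... 1222 characters left out ...]
[109.  27.] 43.2 ztop 62
{'clock': 0.9, 'joints': array([ 1.08840659e+00,  2.99891589e-01,  1.52099131e+00, -1.37985425e-05,
        1.32072034e+00, -6.66021077e-02]), 'qd': array([ 0.00070153, -0.00154052, -0.00076976, -0.00118581, -0.0017662 ,
       -0.00145963]), 'effort': array([ 5.39039183e-05, -5.31669295e+01, -3.52906609e+01,  7.08533032e-02,
        2.13676400e-02,  2.38681378e-05]), 'eef_pos': array([222.15104065, 503.1287224 , 404.6538779 ]), 'eef_rot': array([-3.14158121e+00,  1.26355518e-05,  2.72580844e+00]), 'wrist_force': array([0.49706761, 0.48934414, 0.2892111 ]), 'moment': array([-0.03013424, -0.02727554, -0.03007965]), 'finger_force': 0.0, 'finger_gap': 93.73581406266922}
```

View pics/top1.png

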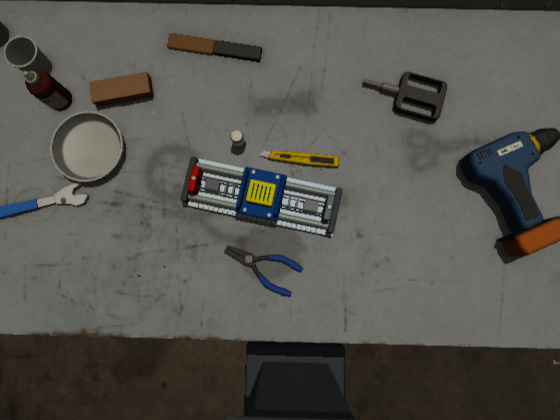

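View pics/scene1.png

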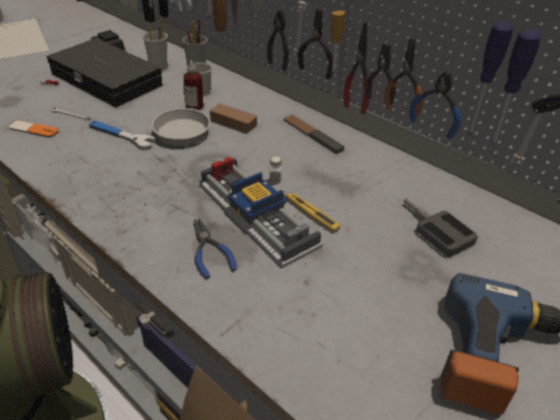

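The red stop is at (195,179) in the top view, the carriage at (260,194) and the grey stop at (330,208). That puts the rail at about 79° with red towards +y, and the button at about (583,102). The jar (237,140) and cutter (300,158) are beyond the rail, and the pliers (263,262) are nearer the robot. I'll line the fingers up along the rail, with the gap set so both tips fit between the cheeks.

```bash
python3 -m creep '{"slide":[[3,-3.3,0],[4,-4.4,0],[4,-4.4,0],[4,-4.4,0],[4,-4.4,0],[4,-4.4,0],[4,-4.4,0],[4,-4.4,0]],"turn":[0.05,0.05,0.05,0.07,0,0,0,0],"claw":[0.37,0.37,0.37,0.37,0.37,0.37,0.37,0.37]}' 10
```

```text
clock: 1.9
eef_pos: [533.2, 160.4, 404.8]
eef_rot: [3.141, 0.0, 2.946]
wrist_force: [-0.2, 0.9, -0.8]
finger_gap: 34.2
finger_force: 0.0
```

```bash
python3 -m creep '{"slide":[[2.5,-3,0],[2.5,-2.9,0],[0,0,-4],[0,0,-4],[0,0,-3],[0,0,-1],[0,0,0],[0,0,0]],"turn":[0,0,0,0,0,0,0,0],"claw":[0.37,0.37,0.37,0.37,0.37,0.37,0.37,0.37]}'
python3 - <<'E'
from h import *
s=manip.read_state();print(s["eef_pos"],s["eef_rot"],s["wrist_force"])
for cam in ("top","scene"):
    im,d=manip.camera(cam); P=cloud(cam,d)
    u,v=(265,190) if cam=="top" else (250,185)
    cv2.imwrite(f"pics/{cam}2.png",cv2.resize(im[v-75:v+75,u-100:u+100,::-1],(800,600),interpolation=cv2.INTER_CUBIC))
    for q in ("lock_button","stop_red","stop_grey","carriage"):
        for r in manip.cut_out(q,cam)[:1]:
            m=r["mask"]&(d>0); print(cam,q,r["score"],np.round(np.median(P[m],0)),m.sum())
E
```

```text
clock: 2.9
eef_pos: [582.4, 103.2, 286.1]
eef_rot: [3.141, 0.002, 2.946]
wrist_force: [-0.9, 0.0, 0.0]
finger_gap: 34.8
finger_force: 0.0
[582.41188838 103.18474724 286.0737899 ] [3.14095701e+00 1.94474885e-03 2.94583514e+00] [-0.89118105  0.02700649  0.01562226]
top stop_red 0.44 [597. 233.  57.] 161
top stop_grey 0.64 [556. -28.  56.] 246
scene lock_button 0.7 [576.  99.  61.] 286
scene stop_red 0.67 [601. 226.  45.] 372
scene stop_grey 0.83 [551. -34.  52.] 362
scene carriage 0.95 [565.  93.  55.] 1746
```

View pics/scene2.png

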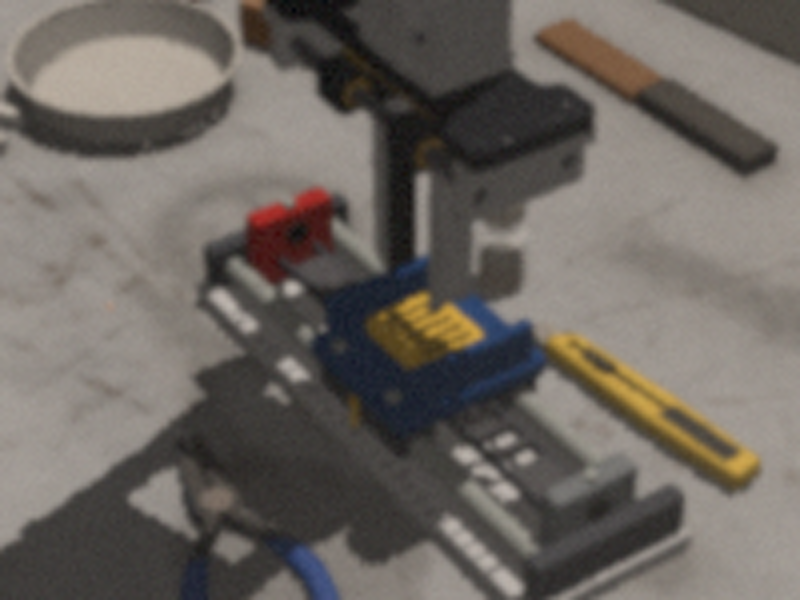

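The fingers are over the button; the crop shows the tips at about (400,265) and (455,300), just above the yellow pad. I'll check their position from depth in the same camera frame.

```bash
python3 - <<'E'
from h import *
u=np.array([.193,.981]);n=np.array([.981,-.193])
im,d=manip.camera("scene");P=cloud("scene",d)
m=(d>0)&(abs(P[...,0]-583)<60)&(abs(P[...,1]-102)<60)
q=P[m]; L=(q[:,:2]-[583,102])@u; N=(q[:,:2]-[583,102])@n
f=(q[:,2]>88)&(q[:,2]<125)
print("fingers",f.sum(),np.percentile(q[f,2],1)); h=np.histogram(L[f],np.arange(-40,44,4));print(h)
print("N",np.percentile(N[f],[2,10,50,90,98]))
c=(q[:,2]>66)&(q[:,2]<76); print("cheeks",np.histogram(L[c],np.arange(-60,64,4)),np.percentile(N[c],[2,50,98]))
r=manip.cut_out("lock_button","scene")[0]; mm=r["mask"]&(d>0); q=P[mm]
print("button L",np.percentile((q[:,:2]-[583,102])@u,[3,50,97]),"N",np.percentile((q[:,:2]-[583,102])@n,[3,50,97]))
E
```

```text
fingers 295 88.73059420645127
(array([  0,   0,  75,  40,  18,   3,   0,   0,   0,   0,   0,   0,   0,
         5, 104,  26,  17,   6,   1,   0]), array([-40, -36, -32, -28, -24, -20, -16, -12,  -8,  -4,   0,   4,   8,
        12,  16,  20,  24,  28,  32,  36,  40]))
N [-13.75668325 -13.0610653   -7.53324247   3.15048754   5.47598285]
cheeks (array([ 0,  0,  0,  1, 95, 51, 10,  0,  0,  0,  0,  0,  0,  0,  0,  0,  0,
        0,  0,  0,  0, 10, 69, 37,  3,  0,  0,  0,  0,  0]), array([-60, -56, -52, -48, -44, -40, -36, -32, -28, -24, -20, -16, -12,
        -8,  -4,   0,   4,   8,  12,  16,  20,  24,  28,  32,  36,  40,
        44,  48,  52,  56,  60])) [-38.52513201  -7.84169156  31.33289049]
button L [-23.78804333  -3.14276691  20.74552902] N [-23.72548463  -6.26282163  17.24185504]
```

```bash
python3 -m creep '{"slide":[[-0.03,-0.17,0],[0,0,0],[0,0,-1],[0,0,-1],[0,0,-0.7],[0,0,-0.4],[0,0,-0.2],[0,0,0]],"turn":[0,0,0,0,0,0,0,0],"claw":[0.3,0.3,0.3,0.3,0.3,0.3,0.3,0.3]}'
```

```text
clock: 4.5
eef_pos: [581.8, 101.5, 251.8]
eef_rot: [-3.141, -0.001, 2.946]
wrist_force: [-4.0, -1.2, 5.2]
finger_gap: 28.0
finger_force: 3.3
```

```bash
python3 -m creep '{"slide":[[0,0,-0.1],[0,0,-0.1],[0,0,0]],"turn":[0,0,0],"claw":[0.3,0.3,0.3]}'; python3 -m creep '{"slide":[[0,0,-0.1],[0,0,0]],"turn":[0,0],"claw":[0.3,0.3]}'
```

```text
clock: 4.88
eef_pos: [581.9, 101.7, 251.3]
eef_rot: [3.141, 0.001, 2.946]
wrist_force: [-10.5, 0.3, 19.9]
finger_gap: 28.1
finger_force: 9.8
clock: 5.12
eef_pos: [581.9, 101.8, 251.1]
eef_rot: [3.141, 0.001, 2.946]
wrist_force: [-13.6, 0.7, 28.0]
finger_gap: 28.1
finger_force: 14.0
```

The button is bottomed: the tips are at 52 mm and the force rose stiffly. Next is the push along the rail.

```bash
python3 -m creep '{"slide":[[0.06,0.29,0],[0.12,0.59,0],[0.12,0.59,0],[0.12,0.59,0],[0.12,0.59,0],[0.12,0.59,0],[0.06,0.29,0],[0,0,0]],"turn":[0,0,0,0,0,0,0,0],"claw":[0.3,0.3,0.3,0.3,0.3,0.3,0.3,0.3]}'
python3 - <<'E'
from h import *
im,d=manip.camera("scene");u,v=250,185
cv2.imwrite("pics/scene3.png",cv2.resize(im[v-75:v+75,u-100:u+100,::-1],(800,600),interpolation=cv2.INTER_CUBIC))
E
```

```text
clock: 6.12
eef_pos: [588.9, 137.6, 251.2]
eef_rot: [3.14, 0.001, 2.946]
wrist_force: [-14.4, 4.0, 27.3]
finger_gap: 27.9
finger_force: 13.8
```

View pics/scene3.png

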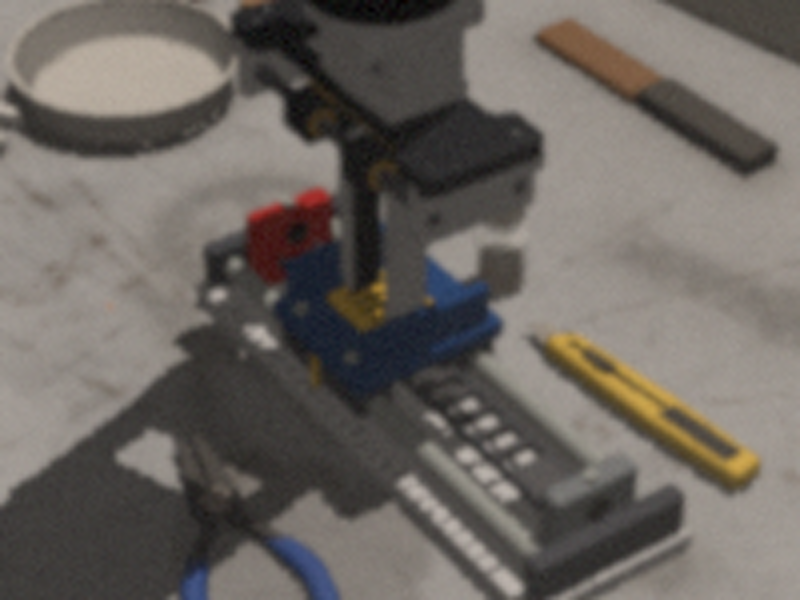

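The carriage follows with the button held: it now sits at crop (385,310), and the red stop is at (290,235). Pushing on to the stop.

```bash
python3 -m creep '{"slide":[[0.06,0.29,0],[0.12,0.59,0],[0.12,0.59,0],[0.12,0.59,0],[0.12,0.59,0],[0.12,0.59,0],[0.12,0.59,0],[0,0,0]],"turn":[0,0,0,0,0,0,0,0],"claw":[0.3,0.3,0.3,0.3,0.3,0.3,0.3,0.3]}'; python3 -m creep '{"slide":[[0.04,0.2,0],[0.06,0.29,0],[0.06,0.29,0],[0,0,0]],"turn":[0,0,0,0],"claw":[0.3,0.3,0.3,0.3]}'
```

```text
clock: 7.18
eef_pos: [596.6, 176.2, 251.2]
eef_rot: [3.14, -0.0, 2.947]
wrist_force: [-16.3, 5.1, 28.2]
finger_gap: 28.1
finger_force: 13.8
clock: 7.68
eef_pos: [598.6, 182.2, 251.2]
eef_rot: [-3.14, 0.001, 2.946]
wrist_force: [-12.5, -9.7, 26.8]
finger_gap: 28.4
finger_force: 13.5
```

```bash
python3 -m creep '{"slide":[[0.04,0.2,0],[0.04,0.2,0],[0,0,0],[0,0,0]],"turn":[0,0,0,0],"claw":[0.3,0.3,0.3,0.3]}'
python3 - <<'E'
from h import *
im,d=manip.camera("scene");u,v=235,180
cv2.imwrite("pics/scene4.png",cv2.resize(im[v-60:v+60,u-80:u+80,::-1],(800,600),interpolation=cv2.INTER_CUBIC))
E
```

```text
clock: 8.18
eef_pos: [599.7, 185.1, 251.2]
eef_rot: [-3.138, 0.002, 2.945]
wrist_force: [-11.5, -20.1, 27.4]
finger_gap: 28.3
finger_force: 16.1
```

View pics/scene4.png

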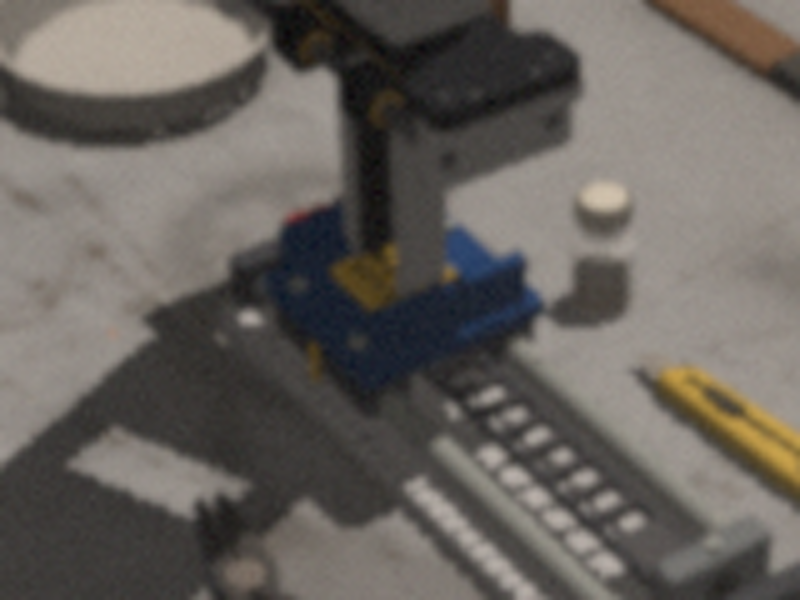

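The carriage hides the red stop and sits against it, with about 20 N of resistance along the rail. I'll lift straight up to release.

```bash
python3 -m creep '{"slide":[[0,0,0.2],[0,0,0.4],[0,0,0.5],[0,0,1],[0,0,2],[0,0,4],[0,0,4],[0,0,0]],"turn":[0,0,0,0,0,0,0,0],"claw":[0.3,0.3,0.3,0.3,0.3,0.3,0.3,0.3]}'; python3 -m creep '{"slide":[[-4,3,2],[-4,3,2],[-4,3,0],[-4,3,0],[0,0,0],[0,0,0]],"turn":[0,0,0,0,0,0],"claw":[0.3,0.3,0.3,0.3,0.3,0.3]}'
python3 - <<'E'
from h import *
u=np.array([.193,.981])
for cam in ("top","scene"):
    im,d=manip.camera(cam);P=cloud(cam,d)
    for q in ("lock_button","carriage","stop_red","stop_grey","pliers","cutter","jar"):
        for r in manip.cut_out(q,cam)[:1]:
            m=r["mask"]&(d>0);p=P[m]; print(cam,q,round(r["score"],2),np.round(np.median(p,0),1),"along",round((np.median(p,0)[:2]-[583,102])@u,1))
    w,x,y=(cam,)+((240,190) if cam=="top" else (235,180))
    cv2.imwrite(f"pics/{cam}5.png",cv2.resize(im[y-60:y+60,x-80:x+80,::-1],(800,600),interpolation=cv2.INTER_CUBIC))
print(manip.read_state()["wrist_force"])
E
```

```text
clock: 9.22
eef_pos: [599.2, 187.1, 374.3]
eef_rot: [3.138, 0.006, 2.946]
wrist_force: [-0.5, 0.2, -0.2]
finger_gap: 28.4
finger_force: 0.0
clock: 9.98
eef_pos: [439.5, 306.7, 409.7]
eef_rot: [3.142, 0.0, 2.946]
wrist_force: [-0.5, -0.2, 0.1]
finger_gap: 28.3
finger_force: 0.0
top lock_button 0.92 [597.1 179.1  59.1] along 78.4
top carriage 0.71 [595.  180.   54.3] along 78.8
top stop_red 0.76 [604.8 231.   56.5] along 130.7
top stop_grey 0.8 [554.7 -27.6  56.3] along -132.6
top pliers 0.95 [453.4  93.8   8.3] along -33.1
top cutter 0.74 [663.   19.2  12.8] along -65.8
top jar 0.8 [687.9 150.4  54.1] along 67.7
scene lock_button 0.74 [593.  181.5  61.1] along 79.9
scene carriage 0.91 [583.  175.3  54.8] along 71.9
scene stop_grey 0.87 [550.9 -34.2  52.2] along -139.8
scene cutter 0.56 [657.6   9.9  13.9] along -76.0
scene jar 0.8 [684.4 143.9  36.6] along 60.7
[0.30508842 0.41005964 0.01509605]
```

View pics/scene5.png

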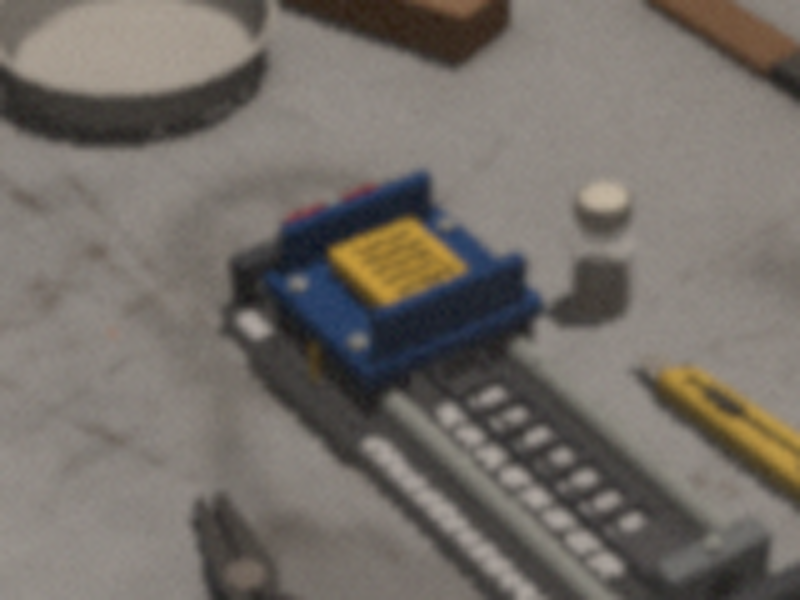

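View pics/top5.png

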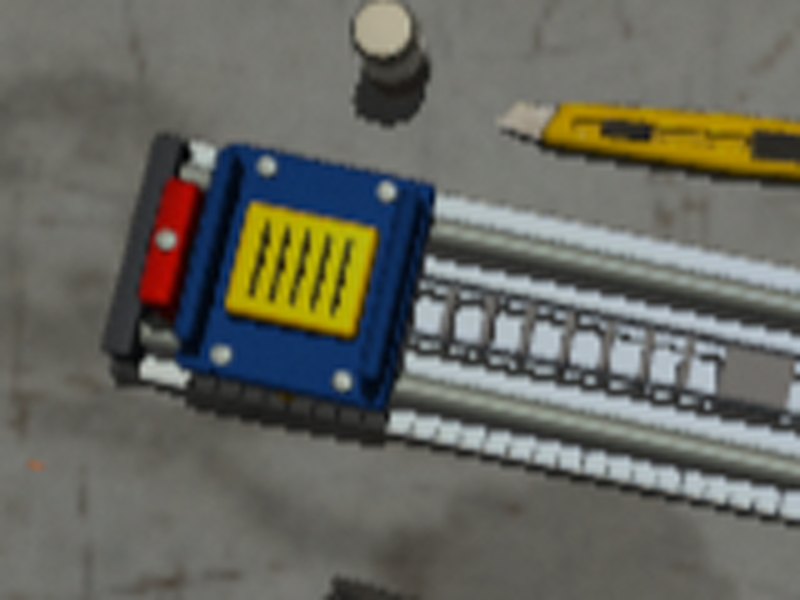

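The carriage is against the red stop: in the top crop the carriage is at (305,270) and the red block at (170,240). The button is up at about 60 mm, and the jar, cutter and pliers haven't moved.

```bash
python3 -c "
from cell import manip
print(manip.sign_off())"
```

```text
the job is handed in; nothing more can be done
None
```

The job is handed in: I pushed the carriage up against the red stop with the button held down, then released it; the last pictures show the button up, the arm clear, and the pliers, cutter and jar where they were (hand-in returned no verdict).

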